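# Close and latch the dishwasher-tablet caddy

## Robot

A 7-joint arm with a two-finger parallel gripper is mounted at the origin on the work surface. World frame = base frame: x ahead of the robot, y to its left, z up, the work surface at z = 0. Lengths are in m, angles in rad, forces in N, time in s.
With the tool pointing down it reaches from about 0.375 to 0.925 m from the base axis. Payload 3.1 kg.
Tool frame: the origin (TCP) lies between the finger pads; the fingertips stand 19 mm ahead of it and the grasp point (between the pads) is the TCP; z points along the fingers, y is the line along which they close (so a half turn about z gives the same grasp; the last joint's range is limited). The gripper opens to 85 mm and grips with 20 to 120 N. Pads are 22 mm wide; open, the fingers measure 114 mm over their backs; the gripper's body (76 mm by 85 mm) begins 54 mm behind the grasp point. The pads swing forward as they close: fully open they stand 13 mm farther back than shut.
Start: joints at [1.154, 0.383, 0.044, 1.598, -0.018, 1.161, -0.05], TCP at [0.204, -0.617, 0.25] pointing down, gripper open.
Joint ranges: [-2.61, 2.61], [-0.41, 2.15], [-1.48, 1.57], [0, 2.5], [-1.57, 4.71], [0.05, 1.97], [-2.85, 2.85]. Speed limits (rad/s): [2.79, 2.79, 3.14, 3.14, 3.14, 3.14, 3.14].

## Interface

Orientations are given as a unit quaternion [x, y, z, w].
In Python, from bench import move_ptp, movel, move_j, move_gripper, pause, inverse_kinematics, read_camera, camera_params, MotionError, sign_off, look_for, tip_of, read_time_s, read_qpos, read_joint_vel, read_effort, read_eef_pos, read_tcp_rot, read_ft_force, read_ft_torque, read_finger_gap, read_grasp_force gives the robot as it stands. Calls block until the motion is done:
- move_ptp(position, orientation): joint-space move of the TCP to a pose.
- movel(position, orientation=None, speed=0.15): straight line of the TCP; orientation=None keeps the orientation; speed is the mean speed in m/s.
- move_j(angles): joint-space move.
- move_gripper(opening, effort=None): finger opening in m; effort is the grip in N (None keeps the last); returns when the fingers have stopped.
- pause(seconds).
- inverse_kinematics(position, orientation): joint angles nearest the present ones, or None.
- read_camera(name): name is "scene" or "top" or "wrist"; returns the picture (420x560x3 uint8, red, green, blue); there is no depth.
- camera_params(name): a dict with "K" (3x3 intrinsics, pixels), "camera_from_world" (4x4, takes a point from world to camera coordinates). Camera axes: x right, y down, z forward; pixel columns grow to the right and rows downward; lengths in m; the calibration is good to about 2 mm. A picture is of the moment at which its call begins: read the wrist's pose just before it. camera_params takes no time and is no camera call; for the wrist camera it gives the pose at the moment of the call.
A pose or a line that the arm cannot do raises MotionError and nothing moves.
- sign_off(): hands the job in; it is judged then, once.
Trained networks look in the newest picture that a camera, given by its name, has taken for a name from the list of things; names that differ only in an ending like _2 or _b are one class to them, and where a whole thing is asked for, a point or a joint stands for the part that bears it (a point fixed in the world has none). Each returns a list of dicts, best first, with "confidence" (0 to 1); they miss things now and then, are a little off and sometimes report something else, mostly with a low value. They report only what shows in the picture. A call takes as long as a camera call. They do not tell look-alikes from the thing itself.
- look_for(camera, name): "at" ([column, row] in pixels, amid what is visible of it).
- tip_of(camera, name): "at" ([column, row] in pixels: a listed point, or the origin of a listed thing).
Readings, each from a call of its own:
- read_time_s(): time.
- read_qpos(): joint angles.
- read_joint_vel(): joint speeds.
- read_effort(): joint torques, N m.
- read_eef_pos(): TCP position.
- read_tcp_rot(): TCP orientation.
- read_ft_force(): force on the tool from outside, world axes, zero at the start.
- read_ft_torque(): the same for the moment, N m.
- read_finger_gap(): finger opening in m.
- read_grasp_force(): force on a finger pad.
Only numpy, scipy, OpenCV 4.12 (cv2) and the standard library are available. Lean on these libraries where they do the work, as an engineer would, in place of code of your own. Each camera call takes 0.05 s, during which the arm holds its last target. There are 200 camera calls.

## Task

Close the grey tablet caddy: pick up its loose lid by the bar grip and lower it over the caddy's two upright pins until it lies flush on the rim (do not drop it on from above the pins), then slide the caddy's latch fully across so that its tongue covers the edge of the lid. Let go, and leave the scraper, whisk and sugar pot where they are.

Things in the scene. Friction and masses are not known exactly. Their poses are not given: they have to be found in the camera images.
- caddy: Grey open-topped caddy fixed on the chopping board (board top at z = 18 mm), 140 (x) x 92 (y) x 60 mm high to the flat rim. Origin: centre of its underside. Two upright steel pins, 10 mm diameter, at x = +50 and -50 mm, y = 0, stand 20 mm above the rim, the top 6 mm tapered. A latch bracket 44 mm wide sticks out of the +x end to x = 117 mm, up to 74.5 mm above the origin.
- caddy_seat (a point): Centre of the caddy's rim plane, 60 mm above the caddy's origin; axes as the caddy. The lid's origin belongs here, the lid's x axis along the caddy's x axis (either way round fits).
- lid: Loose aluminium plate 140 (x) x 92 (y) x 8 mm, 0.2 to 0.35 kg, flat on the board, right way up, with two 12.5 mm through holes at x = +50 and -50 mm, y = 0. Origin: centre of its underside. Central black bar grip on top: 56 mm long (x), 16 mm wide (y), its top 38 mm above the origin. Same after a half turn. When flush, the pins stand 12 mm out of it.
- latch (a joint): Steel latch on the caddy's +x end, in m: 0 to 0.004 at the start (open), 0.020 shut (stop). Grows as it slides along the caddy's -x, over the lid. Stays where left; about 2 N moves it. Tongue 30 mm wide, 5 mm thick, underside 70.5 mm above the caddy's origin (2.5 mm over a flush lid; a lid not flush blocks it), leading edge at caddy x = 77 mm minus the value.
- latch_tab (a point): Centre of the top of the latch's upright tab; axes as the caddy; moves with the latch. Tab 16 mm long (caddy x), 14 mm wide (caddy y); top 104.5 mm above the caddy's origin, at caddy x = 100 mm when the joint is 0. The tongue and bracket beside it lie 29 mm below its top.
- scraper: Bystander: yellow silicone scraper, 218 mm long, 46 mm wide, 10 mm thick, lying flat near one side of the board. Origin: on its underside, near mid-length.
- whisk: Bystander: stainless whisk, 224 mm long, head 46 mm across, lying near the other side of the board. Origin: on its underside where the wires meet the handle.
- sugar_pot: Bystander: white lidded ceramic sugar pot, 76 mm diameter, 88 mm high, at the far edge of the board. Origin: centre of its underside.
There are look-alikes about, which are no part of the job. Of the things shaped like the lid, the aluminium one is meant.

How it is judged:
On the way, in this order (a step that is already met when the one before it is completed fails the run):
1. the lid lies flush on the rim, over both pins (z of lid in the frame of caddy_seat between -0.002 and 0.002 m and horizontal distance between lid and caddy_seat below 0.004 m and angle between the x axis of lid and the x axis of caddy, either way round below 0.06 rad and angle between lid's own z axis and vertical below 0.03 rad), for 0.2 s.
2. the latch is slid shut over the lid's edge (value of joint latch above 0.016 m), for 0.2 s.
At the end, for the whole second after the job is handed in: The lid lies still and flush on the caddy over both pins (height within 2 mm, centre within 4 mm, yaw within 0.06 rad, tilt under 0.03 rad) and the latch stands at more than 16 of its 20 mm, over the lid's edge (all of step 1 and value of joint latch above 0.016 m and linear speed of lid below 0.02 m/s); the robot touches nothing.
It fails at once if the lid is let go in the air over the caddy, more than 30 mm above its seat (z of lid in the frame of caddy_seat above 0.03 m and horizontal distance between lid and caddy_seat below 0.06 m and contact force between the fingers and lid below 0.01 N).
It fails at once if the scraper, whisk or sugar pot is moved by more than 20 mm or the pot tipped (distance of any of scraper, whisk, sugar_pot from where it was at the start of the episode above 0.02 m or angle between sugar_pot's own z axis and vertical above 0.4 rad).
It also fails if it takes over 58 s, if anything falls off the work surface, if the arm or the gripper's body presses on something with over 40 N, if the wrist force passes 120 N, or if a joint passes its speed limit or range.

## Working session

There is one attempt and no reset: what is moved stays moved. The work goes in short steps, each a Python script; the robot and the scene stay as the last script left them, time stands still between calls to the robot, and variables do not carry over. Pictures are saved under pics/ and viewed, at most 10 in all, crops included, and the job is handed in when it is done.

```bash
mkdir -p pics
cat > h.py <<'E'
import numpy as np, cv2
from bench import *
def snap(c,n=None):
    P=camera_params(c); im=read_camera(c)
    if n: cv2.imwrite(f'pics/{n}.png',im[:,:,::-1])
    return im,P
def ray(P,px,z):
    K=np.array(P['K']);T=np.array(P['camera_from_world']);R=T[:3,:3];c=-R.T@T[:3,3]
    d=R.T@np.linalg.inv(K)@[px[0],px[1],1]; return c+d*(z-c[2])/d[2]
def proj(P,p):
    T=np.array(P['camera_from_world']);q=np.array(P['K'])@(T@np.r_[p,1])[:3]; return q[:2]/q[2]
E
python3 - <<'E'
from h import *
a,P=snap('scene','scene0'); b,Q=snap('top','top0')
for c,PP in(('scene',P),('top',Q)):
  for n,z in(('lid',.018),('caddy',.018),('caddy_seat',.078),('latch_tab',.1225),('scraper',.018),('whisk',.018),('sugar_pot',.018)):
    print(c,n,[(np.round(d['at']).tolist(),round(d['confidence'],2),ray(PP,d['at'],z)[:2].round(3).tolist()) for d in tip_of(c,n)])
print(read_time_s())
E
```

```text
scene lid [([189.0, 386.0], 0.85, [0.506, -0.45]), ([284.0, 260.0], 0.81, [0.52, -0.13]), ([138.0, 261.0], 0.69, [0.249, -0.29])]
scene caddy [([328.0, 170.0], 0.57, [0.483, 0.147])]
scene caddy_seat [([332.0, 154.0], 0.63, [0.489, 0.149])]
scene latch_tab [([372.0, 151.0], 0.54, [0.578, 0.161])]
scene scraper [([382.0, 149.0], 0.88, [0.568, 0.282])]
scene whisk [([260.0, 325.0], 0.81, [0.554, -0.285])]
scene sugar_pot [([409.0, 248.0], 0.61, [0.74, 0.034])]
top lid [([301.0, 209.0], 0.91, [0.521, -0.133]), ([358.0, 307.0], 0.87, [0.247, -0.277]), ([411.0, 211.0], 0.72, [0.506, -0.441])]
top caddy [([205.0, 225.0], 0.63, [0.48, 0.135])]
top caddy_seat [([202.0, 221.0], 0.69, [0.483, 0.133])]
top latch_tab [([184.0, 179.0], 0.62, [0.587, 0.174])]
top scraper [([156.0, 195.0], 0.95, [0.569, 0.275])]
top whisk [([354.0, 196.0], 0.83, [0.555, -0.284])]
top sugar_pot [([239.0, 133.0], 0.55, [0.749, 0.04])]
0.8
```

View pics/scene0.png

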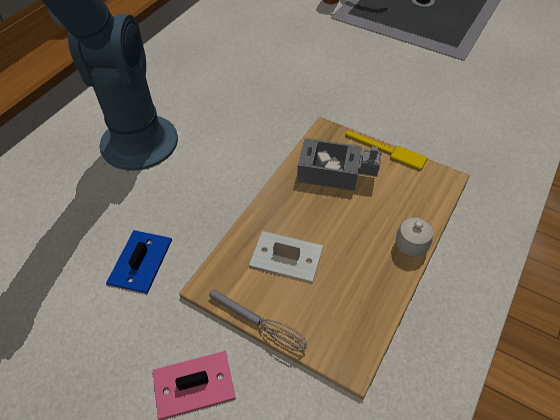

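View pics/top0.png

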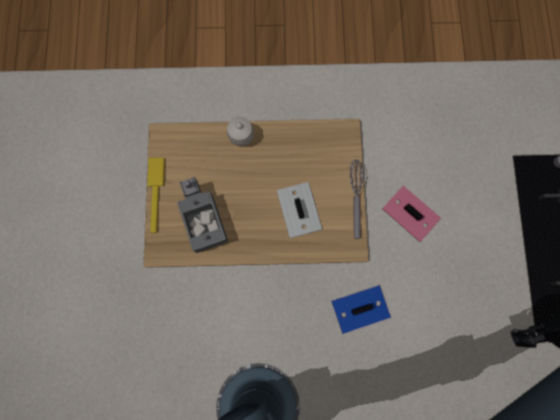

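Lid-shaped things: aluminium (scene 284,260 / top 301,209), blue (138,261 / 358,307) and pink (189,386 / 411,211). All three have a dark grip and two holes. I choose the aluminium one on the board, at about (0.520, -0.131) with yaw about 0.27. The caddy is at about (0.485, 0.14) with yaw about 0.4, and its latch is on the far end. Next I move above the lid and check it from close up.

```bash
cat >> h.py <<'E'
from scipy.spatial.transform import Rotation as Ro
def quat(yaw,flip=0):
    return (Ro.from_euler('z',yaw)*Ro.from_euler('xyz',[np.pi,0,np.pi*flip])).as_quat()
def bestquat(p,yaw):
    c=[]
    for f in(0,1):
        q=quat(yaw,f);j=inverse_kinematics(p,q)
        if j is not None: c.append((abs(j[6]),f,q))
    c.sort(key=lambda t:t[0]); print('flip',[(round(t[0],2),t[1]) for t in c]); return c[0][2]
E
python3 - <<'E'
from h import *
print(Ro.from_quat(read_tcp_rot()).as_matrix().round(2).tolist())
p=[.50,-.131,.30]
move_ptp(p,bestquat(p,.27)); print(read_qpos(),read_time_s())
im,P=snap('wrist','w1')
print(P)
for n,z in(('lid',.018),('caddy_seat',.078),('latch_tab',.1225)):
    print(n,[(np.round(d['at']).tolist(),round(d['confidence'],2),ray(P,d['at'],z)[:2].round(4).tolist()) for d in tip_of('wrist',n)])
E
```

```text
[[0.95, 0.31, 0.0], [0.31, -0.95, -0.0], [0.0, 0.0, -1.0]]
flip [(np.float64(1.16), 0), (np.float64(1.95), 1)]
[ 0.51484761  0.10849072 -0.35734561  1.84070555  0.04111738  1.19976023
 -1.15893779] 2.8583
{'K': array([[374.06162958,   0.        , 276.79908879],
       [  0.        , 374.06162958, 204.48261443],
       [  0.        ,   0.        ,   1.        ]]), 'camera_from_world': array([[ 2.64138284e-01, -9.64484383e-01, -9.17680024e-04,
        -2.59058249e-01],
       [-9.30557243e-01, -2.55096747e-01,  2.62657318e-01,
         3.82976805e-01],
       [-2.53562979e-01, -6.85238996e-02, -9.64888745e-01,
         5.42485830e-01],
       [ 0.00000000e+00,  0.00000000e+00,  0.00000000e+00,
         1.00000000e+00]])}
lid [([274.0, 142.0], 0.88, [0.522, -0.1222]), ([525.0, 229.0], 0.78, [0.503, -0.4241]), ([334.0, 376.0], 0.6, [0.2565, -0.2739])]
caddy_seat []
latch_tab []
```

View pics/w1.png

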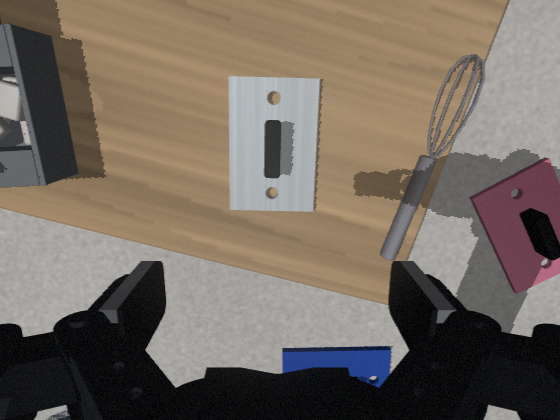

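It is brushed aluminium with a black grip and holes at about (273,98) and (271,192), so this is the right lid. The caddy is at left. Now I refine the lid's pose from the plate corners and holes.

```bash
cat >> h.py <<'E'
def lidpose(im,P,z,center):
    # rectify plane z to 0.5 mm/px, world-aligned: col = -(y), row = -(x)
    s=.0005; n=400
    c=np.array([proj(P,[center[0]-(r-n/2)*s,center[1]-(k-n/2)*s,z]) for r,k in((0,0),(0,n),(n,n),(n,0))],np.float32)
    H=cv2.getPerspectiveTransform(c,np.float32([[0,0],[n,0],[n,n],[0,n]]))
    return cv2.warpPerspective(im,H,(n,n)),s,n
E
python3 - <<'E'
from h import *
im=cv2.imread('pics/w1.png')[:,:,::-1].copy(); P=camera_params('wrist')
for px in((273.5,98),(271.5,192)): print(ray(P,px,.024).round(4))
a=ray(P,(273.5,98),.024);b=ray(P,(271.5,192),.024);print((a+b)/2,np.linalg.norm(a-b),np.arctan2(*(a-b)[1::-1]))
w,s,n=lidpose(im,P,.026,(.521,-.125)); cv2.imwrite('pics/w1r.png',w[:,:,::-1])
hs=cv2.cvtColor(w,cv2.COLOR_RGB2HSV); m=((hs[...,1]<45)&(hs[...,2]>110)).astype(np.uint8)*255
m=cv2.morphologyEx(m,cv2.MORPH_OPEN,np.ones((5,5)))
cs=max(cv2.findContours(m,cv2.RETR_EXTERNAL,2)[0],key=cv2.contourArea); r=cv2.minAreaRect(cs);print(r, .521-(r[0][1]-n/2)*s,-.125-(r[0][0]-n/2)*s)
# grip
g=(hs[...,2]<45).astype(np.uint8)*255; g=cv2.morphologyEx(g,cv2.MORPH_OPEN,np.ones((9,9)))
for c in cv2.findContours(g,cv2.RETR_EXTERNAL,2)[0]: print('grip',cv2.minAreaRect(c))
T=camera_params('top')
E
```

```text
[ 0.5659 -0.1094  0.024 ]
[ 0.4699 -0.1333  0.024 ]
[ 0.51789806 -0.12131944  0.024     ] 0.0989879736551753 0.2436760342501772
((192.8998260498047, 206.09628295898438), (280.78668212890625, 186.22543334960938), 76.06517028808594) 0.5179518585205078 -0.12144991302490235
```

View pics/w1r.png

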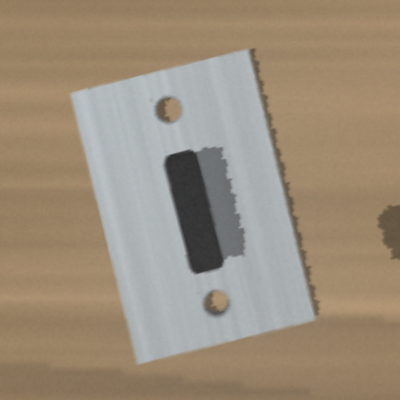

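The rectified view shows the plate at 140.4 x 93.1 mm, as expected. The lid is at (0.518, -0.1214) with yaw 0.243. Before grasping I look at the caddy from near.

Run:
```python
from h import *
p=[.44,.115,.32]
move_ptp(p,bestquat(p,.40)); print(read_time_s())
im,P=snap('wrist','w2')
for n,z in(('caddy_seat',.078),('latch_tab',.1225)):
    print(n,[(np.round(d['at']).tolist(),round(d['confidence'],2),ray(P,d['at'],z)[:2].round(4).tolist()) for d in tip_of('wrist',n)])
w,s,n=lidpose(im,P,.078,(.50,.14)); cv2.imwrite('pics/w2r.png',cv2.resize(np.hstack([w,lidpose(im,P,.098,(.50,.14))[0]]),None,fx=1,fy=1)[:,:,::-1])
```

```text
flip [(np.float64(1.44), 1), (np.float64(1.49), 0)]
5.275
caddy_seat [([284.0, 221.0], 0.6, [0.4824, 0.1416])]
latch_tab [([276.0, 329.0], 0.84, [0.5739, 0.1712])]
```

View pics/w2r.png

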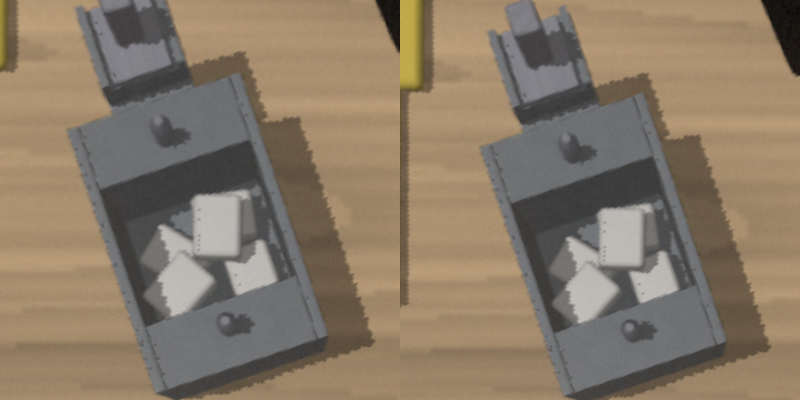

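The caddy centre is about (0.484, 0.141) with yaw about 0.33. Pin tops are at (566,137) and (628,323) in the right half. I take a second shot with the same relative geometry as the lid shot, so calibration errors cancel, and overlay the model.

```bash
cat >> h.py <<'E'
def overlay(im,P,cx,cy,yaw,z0=.018,fs=4,latch=None):
    o=cv2.resize(im,None,fx=fs,fy=fs,interpolation=cv2.INTER_CUBIC)
    c,s=np.cos(yaw),np.sin(yaw)
    def W(x,y,z): return (proj(P,[cx+c*x-s*y,cy+s*x+c*y,z0+z])+.5)*fs-.5
    def poly(pts,col): cv2.polylines(o,[np.round([W(*q) for q in pts]).astype(int)],True,col,1)
    poly([(70,46,.06),(-70,46,.06),(-70,-46,.06),(70,-46,.06)] if 0 else [(.07,.046,.06),(-.07,.046,.06),(-.07,-.046,.06),(.07,-.046,.06)],(255,0,0))
    for x in(.05,-.05):
        for z,r,col in((.06,.005,(0,255,0)),(.074,.005,(255,255,0))):
            poly([(x+r*np.cos(t),r*np.sin(t),z) for t in np.linspace(0,6.28,24)],col)
    if latch is not None:
        x=.1-latch; poly([(x+a*.008,b*.007,.1045) for a,b in((1,1),(1,-1),(-1,-1),(-1,1))],(255,0,255))
    return o,W
E
python3 - <<'E'
from h import *
p=[.465,.1345,.352]; move_ptp(p,quat(.33,0)); print(read_eef_pos(),read_time_s())
im,P=snap('wrist','w3')
o,W=overlay(im,P,.484,.141,.33,latch=.002)
def crop(x,y,z,h=75):
    u,v=W(x,y,z).astype(int); u=np.clip(u,h*2,o.shape[1]-2*h); v=np.clip(v,h*2,o.shape[0]-2*h); return o[v-2*h:v+2*h,u-2*h:u+2*h]
cv2.imwrite('pics/w3o.png',np.vstack([np.hstack([crop(.05,0,.07),crop(-.05,0,.07)]),np.hstack([crop(.1,0,.09),crop(-.07,-.046,.06)])])[:,:,::-1])
print(W(.05,0,.07)/4,W(-.05,0,.07)/4)
E
```

```text
[0.46498657 0.13455944 0.3520084 ] 8.0
[278.24333561  97.96883878] [278.14404802 195.6667273 ]
```

View pics/w3o.png

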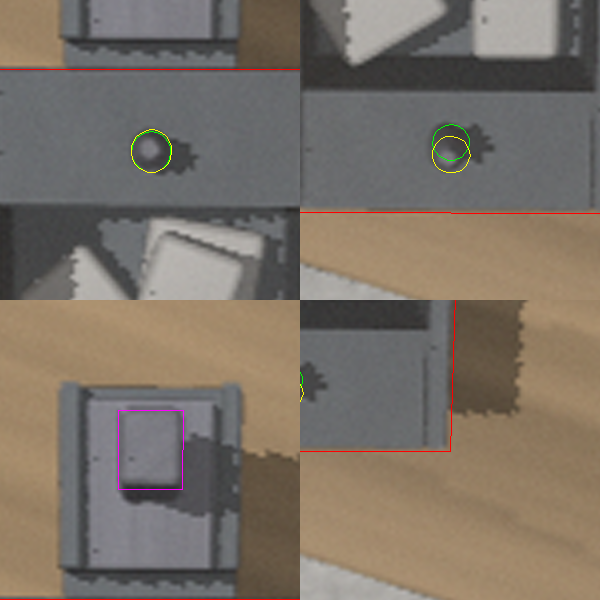

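The overlay fits to within about 0.4 mm (rim edges, both pins, tab at latch ≈ 2 mm). I set the caddy to (0.484, 0.1413), yaw 0.33. Now I grasp the lid and check it in hand.

Run:
```python
from h import *
L=[.518,-.1214]; q=quat(.2435,0)
move_ptp([*L,.15],q); movel([*L,.050],speed=.08)
print('F',read_ft_force().round(2) if hasattr(read_ft_force(),'round') else read_ft_force(), read_eef_pos())
move_gripper(.010,60); print('gap',read_finger_gap(),read_grasp_force())
movel([*L,.20],speed=.1); print(read_ft_force(),read_finger_gap(),read_eef_pos(),read_time_s())
im,P=snap('wrist','w4')
# lid outline at expected pose: underside z=.168, top .176
o=cv2.resize(im,None,fx=1.4,fy=1.4)
c,s=np.cos(.2435),np.sin(.2435)
def W(x,y,z): return ((proj(P,[L[0]+c*x-s*y,L[1]+s*x+c*y,z])+.5)*1.4-.5).round().astype(int)
for z,col in((.176,(255,0,0)),):
    cv2.polylines(o,[np.array([W(a*.07,b*.046,z) for a,b in((1,1),(1,-1),(-1,-1),(-1,1))])],True,col,1)
for x in(.05,-.05): cv2.polylines(o,[np.array([W(x+.00625*np.cos(t),.00625*np.sin(t),.176) for t in np.linspace(0,6.28,24)])],True,(0,255,0),1)
cv2.imwrite('pics/w4o.png',o[:,:,::-1])
```

```text
F [ 0.44 -0.06 -0.79] [ 0.5186012  -0.12153672  0.05060421]
gap 0.015059511622553045 61.38009309768677
[-0.62752054  0.1226529  -2.39174054] 0.014912554813608167 [ 0.51739733 -0.12128557  0.19914047] 12.9917
```

View pics/w4o.png

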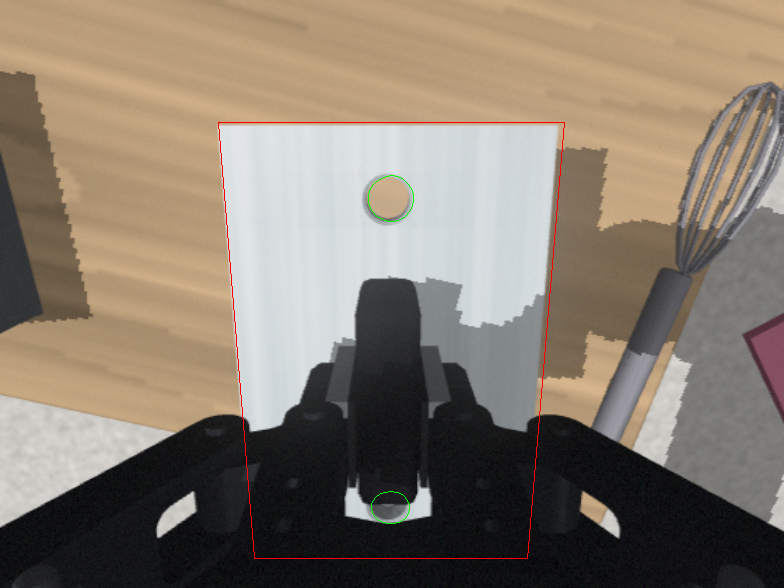

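The lid is held (gap 15 mm, weight about 2.4 N). It appears about 1 mm left of prediction, which looks like camera bias. I hover over the pins and compare holes with pins directly.

Run:
```python
from h import *
C=np.array([.484,.1413]); q=quat(.33,0)
movel([*C,.20],q,speed=.12); movel([*C,.138],speed=.08); pause(.4)
e=read_eef_pos(); print(e,Ro.from_quat(read_tcp_rot()).as_euler('xyz').round(4),read_ft_force(),read_time_s())
im,P=snap('wrist','w5')
fs=4;o,W=overlay(im,P,*C,.33)
u,v=W(.05,0,.08).astype(int); a=o[max(v-200,0):v+200,u-200:u+200]
u,v=W(-.05,0,.08).astype(int); b=o[min(v-200,o.shape[0]-400):,u-200:u+200][:400]
print(W(.05,0,.08)/4,W(-.05,0,.08)/4)
cv2.imwrite('pics/w5o.png',np.hstack([a,b])[:,:,::-1])
```

```text
[0.48413918 0.14134195 0.13825625] [ 3.1416e+00 -5.0000e-04  3.3000e-01] [-0.12097426  0.44915669 -2.52337007] 16.725
[278.697707   139.77714144] [278.50162104 341.36361678]
```

View pics/w5o.png

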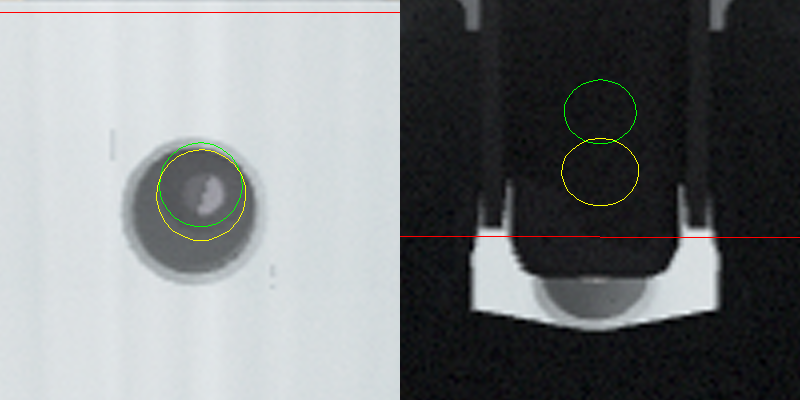

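The picture shows the front hole centred at (194,211), with the lit pin tip inside it at about (205,195). Allowing for parallax, the lid sits roughly 0.5–1 mm too far left, well within the taper. I shift it 0.6 mm right and descend step by step with force checks.

Run:
```python
from h import *
C=np.array([.484,.1413]); yl=np.array([-np.sin(.33),np.cos(.33)]); xl=np.array([np.cos(.33),np.sin(.33)])
p=C-.0006*yl; z=.138
f0=np.array(read_ft_force())
while z>.1085:
    z-=.002; movel([*p,z],speed=.03)
    f=np.array(read_ft_force())-f0; e=np.array(read_eef_pos())
    print(round(z,4),e[2].round(4),'fx %.1f fy %.1f fz %.1f'%(f[:2]@xl,f[:2]@yl,f[2]),'off %.4f %.4f'%((e[:2]-C)@xl,(e[:2]-C)@yl))
    if f[2]>12 or np.hypot(*f[:2])>15: break
print(read_finger_gap(),read_time_s())
```

```text
0.136 0.1358 fx -0.2 fy 1.4 fz -0.1 off -0.0002 -0.0007
0.134 0.1338 fx -0.9 fy 0.7 fz 0.3 off -0.0002 -0.0006
0.132 0.1318 fx -0.9 fy 0.6 fz 0.6 off -0.0002 -0.0006
0.13 0.1298 fx -0.1 fy 0.9 fz -0.5 off -0.0002 -0.0006
0.128 0.1278 fx 0.0 fy 0.1 fz 0.7 off -0.0002 -0.0006
0.126 0.1258 fx -0.8 fy 0.5 fz -0.5 off -0.0002 -0.0006
0.124 0.1238 fx 0.9 fy 0.9 fz -0.4 off -0.0001 -0.0006
0.122 0.1218 fx -0.7 fy 0.7 fz 0.5 off -0.0002 -0.0006
0.12 0.1198 fx -0.5 fy 1.2 fz 0.4 off -0.0002 -0.0006
0.118 0.1178 fx 0.5 fy 1.1 fz 0.4 off -0.0002 -0.0006
0.116 0.1158 fx 0.1 fy 1.5 fz 0.3 off -0.0002 -0.0006
0.114 0.1138 fx 0.1 fy 1.2 fz 1.6 off -0.0002 -0.0006
0.112 0.1118 fx 0.4 fy 0.7 fz 1.2 off -0.0002 -0.0006
0.11 0.1103 fx 0.0 fy -0.5 fz 1.4 off 0.0006 -0.0006
0.108 0.1103 fx -5.2 fy 0.9 fz 14.4 off 0.0006 -0.0006
0.014747122082243998 20.525
```

Seated cleanly: it stopped at z 0.1103 with 14 N pressing and no side force. I relax, release, check the lid, then move to the latch.

Run:
```python
from h import *
C=np.array([.484,.1413]); yl=np.array([-np.sin(.33),np.cos(.33)]); xl=np.array([np.cos(.33),np.sin(.33)])
p=C-.0006*yl
movel([*p,.1103],speed=.03); move_gripper(.045,20); movel([*p,.20],speed=.12)
q=quat(.33,0)
v=C-.02*xl; move_ptp([*v,.352],q)
im,P=snap('wrist','w6'); print(read_time_s())
fs=4;o,W=overlay(im,P,*C,.33,z0=.026,latch=None)
o2,_=overlay(im,P,*C,.33,latch=.002); o=np.where((o!=cv2.resize(im,None,fx=4,fy=4,interpolation=2))|(1==0),o,o2)
cv2.imwrite('pics/w6o.png',cv2.resize(o[:1100,500:1700],None,fx=.6,fy=.5 if 0 else .54,interpolation=cv2.INTER_AREA)[:,:,::-1])
```

```text
22.7833
```

View pics/w6o.png

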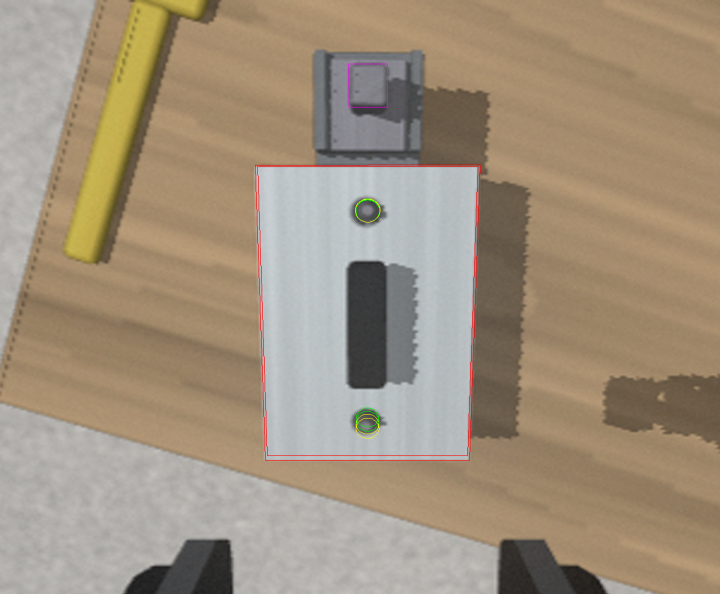

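The lid lies flush: its outline matches the model at lid-top height, and both pins show through the holes at (367,210) and (367,422). The latch tab is at (367,85), still open. Now I grip the tab and slide it.

Run:
```python
from h import *
C=np.array([.484,.1410]); xl=np.array([np.cos(.33),np.sin(.33)])
T=lambda l,z:[*(C+(.1-l)*xl),z]
move_ptp(T(.002,.20),quat(.33,0)); movel(T(.002,.126),speed=.1)
print(read_ft_force()); move_gripper(.008,25); print('gap',read_finger_gap(),read_grasp_force())
for l in(.010,.016,.019,.0205):
    movel(T(l,.126),speed=.03); f=np.array(read_ft_force()); print(l,'fx %.1f'%(f[:2]@xl),'fz %.1f'%f[2], 'val %.4f'%(.1-(np.array(read_eef_pos())[:2]-C)@xl))
move_gripper(.045); movel(T(.0205,.20),speed=.12)
v=C-.02*xl; move_ptp([*v,.352],quat(.33,0))
im,P=snap('wrist','w7'); print(read_time_s())
o,W=overlay(im,P,*C,.33,z0=.018,latch=.02)
for l in [tip_of('wrist','latch_tab')]: print([(.1-(ray(P,d['at'],.1225)[:2]-C)@xl) for d in l])
cv2.imwrite('pics/w7o.png',cv2.resize(o[:1100,500:1700],None,fx=.6,fy=.54,interpolation=cv2.INTER_AREA)[:,:,::-1])
```

```text
[-0.23203309 -0.59609055  0.08673338]
gap 0.013195303301796505 27.912956178188324
0.01 fx 0.2 fz 5.6 val 0.0094
0.016 fx 1.1 fz 6.6 val 0.0157
0.019 fx 0.6 fz 6.7 val 0.0187
0.0205 fx 1.5 fz 7.1 val 0.0199
28.0917
[np.float64(0.01725446939160985)]
```

View pics/w7o.png

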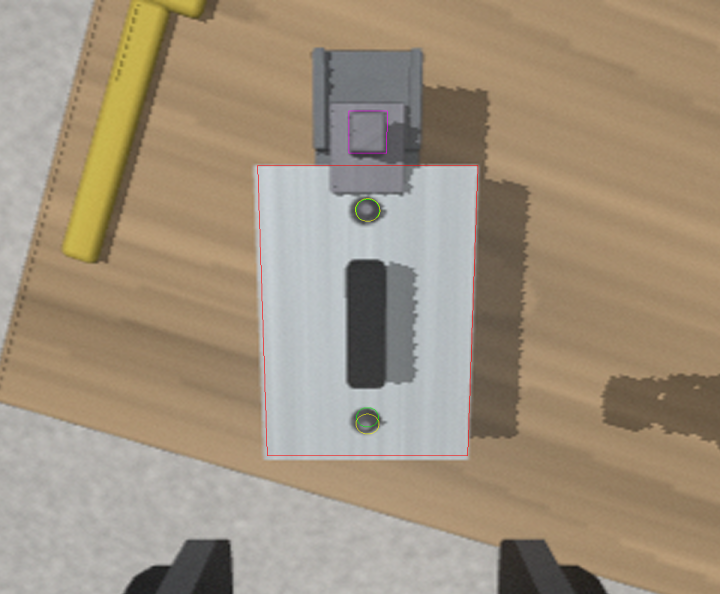

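The tongue now covers the lid's edge (tip at row 192, lid edge at row 165). The tab at (367,132) matches the model at 20 mm, the lid has not moved, and the gripper is clear.

```bash
python3 -c "
from bench import *
print(sign_off())"
```

```text
the job is handed in; nothing more can be done
None
```

The lid lies flush over both pins and the latch is slid shut at about 20 mm, with the gripper clear and nothing else touched; I handed the job in at about 28 s, and `sign_off` returned no verdict.

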